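# Hang the red tool plate on its keyhole screw

## Task

Take the red tool plate out of the wooden rack and hang it on the brass screw of the upright panel: pass its keyhole over the screw head, then slide it down until the screw sits at the top of the slot, and let go so that it hangs upright. Leave the blue plate where it stands in the rack.

Things in the scene. Friction and masses are not known exactly. Their poses are not given: they have to be found in the camera images.
- red_grip (a point): Loose red plate, 0.1 kg, 10 thick, 90 wide, 190 mm tall, upright in a rack slot: foot 40 mm deep, pull up to free, may lean 3 degrees. Point: mid-thickness of its 50 mm wide top tab, 18 mm below the top edge, 172 above the foot; grasp here. z up, y along width, x out of the front. Two pegs, 12 thick and 40 mm long, stick out of the front 110 mm below, 33.5 mm either side.
- red_hole (a point): Centre of the red plate's keyhole opening, 102 mm below its grip point, mid-thickness, same axes. The opening is 44 mm wide, its bottom edge 22 mm below this point; from 6 mm above the point it narrows at 45 degrees to a 14 mm wide slot, which starts 21 mm above and ends 42 mm above the point. It goes right through the plate.
- blue_grip (a point): The same tab point on the blue plate, a bystander of the same shape, which stands in the other slot of the same fixed rack, 120 mm beside the red one (centre to centre), facing the same way. The rack is a wooden block 250 mm wide, 70 mm deep and 52 mm high.
- screw (a point): Middle of the brass screw's bare shaft (8 mm thick, level), on its axis, 160 mm above the bench. x points out of the fixed panel along the screw, away from the robot; z up. Panel face 13 mm behind, head (22 mm wide, 6 thick) from 13 to 19 mm in front. Panel 160 mm wide, 18 thick, top edge 13 mm above the axis. A hung plate, front outwards, has its grip point 64 mm above this point.
Mind the look-alikes: they are no part of the job. Leave any orange or turquoise look-alike of the part that bears screw alone.

How it is judged:
By the outcome, as a careful person would: the job done as asked, in the order asked, and still so for the second after the job is handed in, with the robot touching nothing.
It also fails if it takes over 42 s, if anything falls off the work surface, if the arm or the gripper's body presses on something with over 40 N, if the wrist force passes 120 N, or if a joint passes its speed limit or range.

## Robot

A 7-joint arm with a two-finger parallel gripper is mounted at the origin on the work surface. World frame = base frame: x ahead of the robot, y to its left, z up, the work surface at z = 0. Lengths are in mm, angles in rad, forces in N, time in s.
With the tool pointing down it reaches from about 400 to 750 mm from the base axis. Payload 19.5 kg.
Tool frame: the origin (TCP) lies midway between the tips of the shut fingers; the grasp point (between the pads) lies 19 mm behind it; z points along the fingers, y is the line along which they close (so a half turn about z gives the same grasp; the last joint's range is limited). The gripper opens to 85 mm and grips with 20 to 120 N. Pads are 22 mm wide; open, the fingers measure 114 mm over their backs; the gripper's body (76 mm by 85 mm) begins 54 mm behind the grasp point. The pads swing forward as they close: fully open they stand 13 mm farther back than shut.
Start: joints at [-1.323, 0.707, -0.028, 1.485, 0.022, 0.951, -0.075], TCP at [164.3, 550.999, 231.268] pointing down, gripper open.
Joint ranges: [-2.71, 2.71], [-0.32, 2.16], [-1.57, 1.52], [0, 2.45], [-1.46, 4.6], [0, 2.02], [-2.83, 2.83]. Speed limits (rad/s): [1.89, 1.89, 2.57, 2.57, 3.01, 3.01, 3.01].

## Interface

Orientations are given as a unit quaternion [x, y, z, w].
In Python, from station import robot gives the robot as it stands.
- The arm moves only by the shell command python3 -m crank 'ROWS'. ROWS is text: rows parted by semicolons, each of 7 numbers parted by spaces: the shift along the tool's x, y, z in m, then the turn, a rotation vector about the tool's x, y, z in degrees, then the opening, from 0 (shut) to 1 (fully open). In form: tx ty tz wx wy wz fingers; .... A call has 1 to 8 rows; each row is the pose to reach, as a shift and turn from the pose commanded when the call began, along the tool's axes at that moment; what a row does not reach only later rows make up. A row lasts 1/8 s, in which the tool goes at most 62.5 mm and 10.7 degrees, less where a joint would pass 70% of its speed; a pose out of reach is approached as far as the arm can. A call with a gripper value outside its range is refused whole. The fingers move at their own pace and stop on an object; the grip force is fixed at half the most. Time passes only in rows, so rows that repeat a pose let the fingers close. It gives the time, the measured TCP pose, the force, the opening and the grip force at its end, in the units of the state.
- robot.state(): the state, without advancing time (a new reading comes with each control period).
- robot.read_camera(name): name is "scene" or "top" or "wrist"; returns a dict with "color" (384x512x3 uint8, red, green, blue), "fovy" (degrees; the focal length in pixels is half the picture's height over the tangent of half this angle, whatever the lens; pixels are square), "cx", "cy" (the principal point, pixels), "rvec" (rotation vector, rad) and "tvec" (3), from world to camera coordinates, as OpenCV has them. Camera axes: x right, y down, z forward; pixel columns grow to the right and rows downward; lengths in mm; the calibration is good to about 2 mm. A picture is of the moment at which its call begins. There is no depth.
- robot.hand_in(): hands the job in; it is judged then, once.
The state is a dict: "time_s": time; "q": joint angles; "qvel": joint speeds; "effort": joint torques, N m; "tcp_pos": TCP position; "orientation": TCP orientation; "contact_force": force on the tool from outside, world axes, zero at the start; "moment": the same for the moment, N m; "width": finger opening in mm; "grip_force": force on a finger pad.
Only numpy, scipy, OpenCV 4.12 (cv2) and the standard library are available. Lean on these libraries where they do the work, as an engineer would, in place of code of your own. Each camera call takes 0.05 s, during which the arm holds its last target. There are 200 camera calls.

## Working session

There is one attempt and no reset: what is moved stays moved. The work goes in short steps, Python scripts to look and compute and a shell command to move; the robot and the scene stay as the last step left them, time stands still between calls to the robot, and variables do not carry over. Pictures are saved under pics/ and viewed, at most 10 in all, crops included, and the job is handed in when it is done.

```bash
mkdir -p pics; ls; cat > h.py <<'E'
import numpy as np,cv2
from scipy.spatial.transform import Rotation as R
from station import robot
def cam(n,save=None):
    c=robot.read_camera(n)
    c['R']=R.from_rotvec(np.ravel(c['rvec'])).as_matrix();c['t']=np.ravel(c['tvec']);c['f']=192/np.tan(np.radians(c['fovy']/2))
    c['o']=-c['R'].T@c['t']
    if save: cv2.imwrite('pics/'+save,c['color'][...,::-1])
    return c
def ray(c,u,v):
    d=c['R'].T@np.array([(u-c['cx'])/c['f'],(v-c['cy'])/c['f'],1]);return d/np.linalg.norm(d)
def onz(c,u,v,z):
    d=ray(c,u,v);return c['o']+d*(z-c['o'][2])/d[2]
def tri(c1,p1,c2,p2):
    a,b=ray(c1,*p1),ray(c2,*p2);s=np.linalg.lstsq(np.c_[a,-b],c2['o']-c1['o'],rcond=None)[0]
    x,y=c1['o']+a*s[0],c2['o']+b*s[1];return (x+y)/2,np.linalg.norm(x-y)
def proj(c,P):
    q=c['R']@np.asarray(P,float)+c['t'];return [c['cx']+c['f']*q[0]/q[2],c['cy']+c['f']*q[1]/q[2]]
E
python3 - <<'E'
from h import *
import pickle
np.set_printoptions(precision=3,suppress=True)
C={n:cam(n) for n in('scene','top','wrist')}
pickle.dump(C,open('c0.pkl','wb'))
im=np.hstack([C['scene']['color'],C['top']['color']])[...,::-1]
for n in('scene','top'): cv2.imwrite(f'pics/{n}0.png',cv2.resize(np.ascontiguousarray(C[n]['color'][...,::-1]),(800,600),interpolation=cv2.INTER_CUBIC))
for n,c in C.items(): print(n,c['o'],c['f'],c['cx'],c['cy'],c['R'][2])
print(robot.state())
E
```

```text
pics
scene [778.364 210.224 901.897] 363.7156085773216 261.5593773021143 194.3260952408417 [-0.406 -0.326 -0.854]
top [ 332.846  -85.49  1333.759] 446.5923315991508 257.5260520234614 186.94050165706156 [ 0.057  0.014 -0.998]
wrist [ 97.804 569.773 373.657] 287.8460978825114 256.87104558672445 191.31495861137302 [ 0.259 -0.079 -0.963]
{'time_s': 0.15, 'q': array([-1.323,  0.707, -0.028,  1.485,  0.022,  0.951, -0.076]), 'qvel': array([ 0.001, -0.002,  0.001, -0.002,  0.   ,  0.001,  0.   ]), 'effort': array([ -0.001, -88.329,   1.235, -23.619,   0.017,   0.005,  -0.   ]), 'tcp_pos': array([164.239, 550.856, 230.966]), 'orientation': array([ 0.144,  0.99 , -0.   , -0.   ]), 'contact_force': array([-0.296,  0.963,  0.855]), 'moment': array([-0.025,  0.056, -0.049]), 'grip_force': 0.0, 'width': 85.55337943191833}
```

View pics/scene0.png

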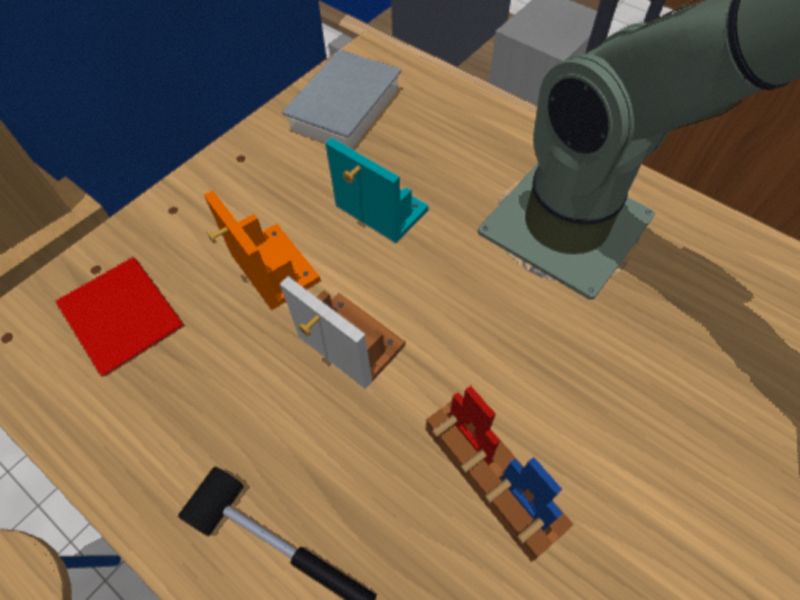

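View pics/top0.png

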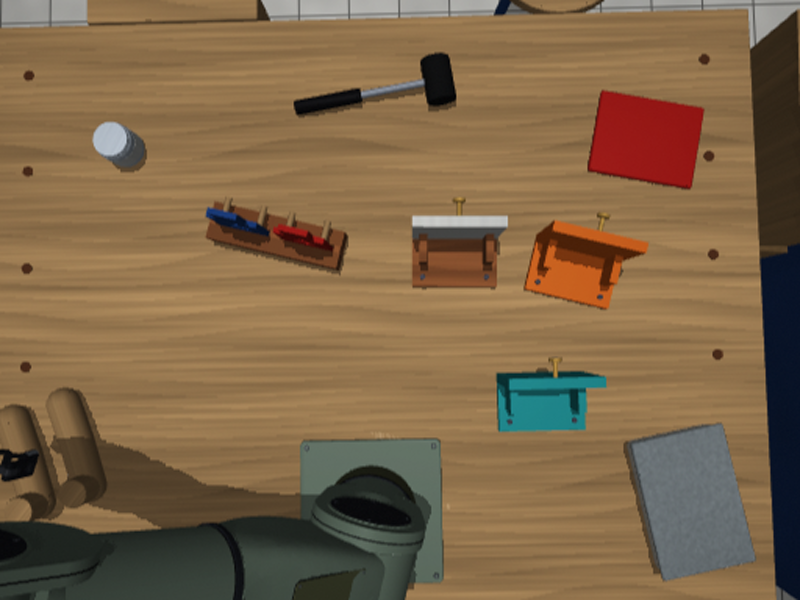

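Scene view: the red plate is at about (478,415), blue at (535,490), and the grey panel's screw at (310,325). In the top view the red plate is at (305,237) and the screw at (459,205). I'll make one enlarged composite of these.

```bash
python3 - <<'E'
from h import *
import pickle
C=pickle.load(open('c0.pkl','rb'))
def crop(n,u,v,w,h): # native
    return cv2.resize(np.ascontiguousarray(C[n]['color'][v:v+h,u:u+w,::-1]),(400,300),interpolation=cv2.INTER_CUBIC)
a=np.vstack([np.hstack([crop('scene',268,240,100,75),crop('top',130,120,100,75)]),np.hstack([crop('scene',170,175,80,60),crop('top',255,115,80,60)])])
cv2.imwrite('pics/comp.png',a)
E
```

```text
(no output)
```

View pics/comp.png

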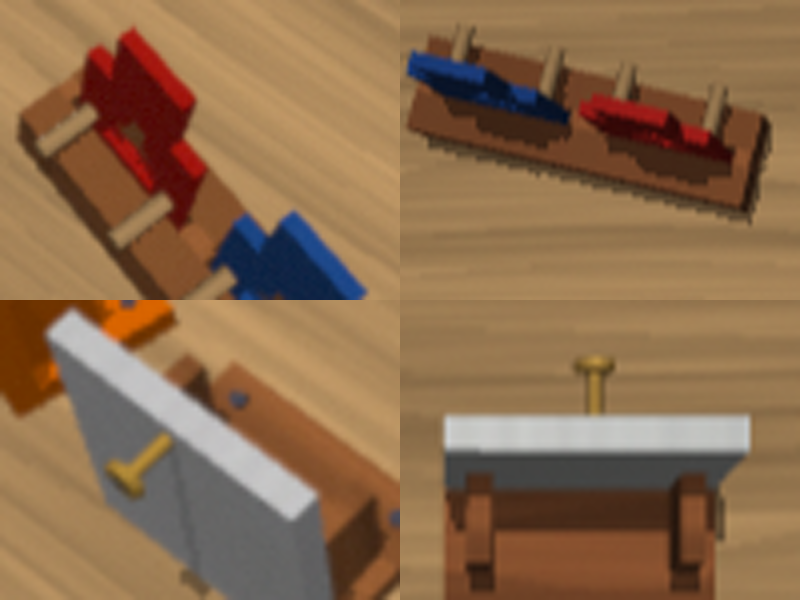

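```bash
python3 - <<'E'
from h import *
import pickle
np.set_printoptions(precision=1,suppress=True)
C=pickle.load(open('c0.pkl','rb'));S,T=C['scene'],C['top']
sr=lambda u,v:(268+u/4-.4,240+v/4-.4); tr=lambda u,v:(130+(u-400)/4-.4,120+v/4-.4)
ss=lambda u,v:(170+u/5-.4,175+(v-300)/5-.4); ts=lambda u,v:(255+(u-400)/5-.4,115+(v-300)/5-.4)
print('panel top corners top view', *[onz(T,*ts(*p),173) for p in[(444,416),(750,416),(750,452),(444,452)]],sep='\n')
print('panel scene', *[onz(S,*ss(*p),173) for p in[(46,333),(292,521),(318,495),(72,309)]],sep='\n')
print('screw head/root top',onz(T,*ts(594,365),160),onz(T,*ts(595,415),160))
print('screw tri head', tri(S,ss(127,478),T,ts(594,364)),'scene root on z160',onz(S,*ss(170,440),160))
# red tab
def mask(c,lo):
    h=cv2.cvtColor(c['color'],cv2.COLOR_RGB2HSV);return ((h[...,0]<8)|(h[...,0]>172))&(h[...,1]>170)&(h[...,2]>lo)
for n,box in(('top',(170,212,138,166)),('scene',(285,322,243,300))):
    c=C[n];m=mask(c,170 if n=='top' else 150);mm=np.zeros(m.shape,np.uint8);u0,u1,v0,v1=box;mm[v0:v1,u0:u1]=m[v0:v1,u0:u1]
    k,l,st,ce=cv2.connectedComponentsWithStats(mm)
    for i in range(1,k):
        if st[i,4]>8:
            p=np.argwhere(l==i)[:,::-1].astype(np.float32);r=cv2.minAreaRect(p);b=cv2.boxPoints(r)
            print(n,st[i],r,'\n',np.array([onz(c,*q,202) for q in b]), onz(c,*ce[i],202))
print('tab manual top',*[onz(T,*tr(*p),202) for p in[(583,100),(586,94),(672,117),(668,124)]],sep='\n')
print('tab manual scene',*[onz(S,*sr(*p),202) for p in[(119,41),(130,29),(195,98),(186,111)]],sep='\n')
# rack top
print('rack z52 top',*[onz(T,*tr(*p),52) for p in[(428,36),(770,118),(747,212),(408,127)]],sep='\n')
E
```

```text
panel top corners top view
[528.2 -87.  173. ]
[ 524.7 -246.9  173. ]
[ 505.7 -246.4  173. ]
[509.2 -86.6 173. ]
panel scene
[ 525.1 -247.2  173. ]
[528.9 -87.3 173. ]
[511.6 -86.8 173. ]
[ 507.4 -247.2  173. ]
screw head/root top [ 555.9 -167.   160. ] [ 529.2 -166.9  160. ]
screw tri head (array([ 555.8, -166.7,  162.7]), np.float64(0.283960020620329)) scene root on z160 [ 527.5 -166.2  160. ]
scene [298 247  19  19  91] ((307.07525634765625, 256.3716735839844), (23.23580551147461, 3.9510276317596436), 48.8140754699707) 
 [[502.5  84.1 202. ]
 [494.   85.6 202. ]
 [506.1 131.7 202. ]
 [514.4 130.1 202. ]] [504.1 107.1 202. ]
scene [290 252   6   6  23] ((293.5000305175781, 254.00003051757812), (6.363961219787598, 3.535533905029297), 45.0) 
 [[519.9  76.5 202. ]
 [512.3  77.3 202. ]
 [514.6  90.3 202. ]
 [522.2  89.4 202. ]] [517.7  82.8 202. ]
scene [295 273  11  13  27] ((300.59014892578125, 278.5081787109375), (15.620499610900879, 2.5607378482818604), 50.19443130493164) 
 [[549.2 109.  202. ]
 [544.  110.1 202. ]
 [551.8 139.6 202. ]
 [556.9 138.5 202. ]] [551.2 124.  202. ]
scene [312 275   7   8  31] ((315.0, 279.0), (8.40000057220459, 3.6000001430511475), 53.13010025024414) 
 [[534.8 138.6 202. ]
 [527.6 140.6 202. ]
 [532.8 156.  202. ]
 [539.9 154.  202. ]] [533.8 147.3 202. ]
tab manual top
[510.7 138.7 202. ]
[514.6 136.8 202. ]
[498.6  81.8 202. ]
[494.1  84.4 202. ]
tab manual scene
[505.   84.3 202. ]
[496.   84.9 202. ]
[506.4 132.3 202. ]
[514.9 132.5 202. ]
rack z52 top
[583.7 281.1  52. ]
[518.3  33.   52. ]
[450.4  50.6  52. ]
[517.4 295.9  52. ]
```

The composite gives consistent numbers. The panel face is at x≈527 with a yaw of about -1.3°, so the screw middle is near (540,-167,160). The tab's top centre is near (504,107.5,202) with a yaw of about -14.5°, and the known sizes match (160, 18, 50, 250 mm).

```bash
cat >> h.py <<'E'
def Rt(plate_yaw): # tool down, tool y along plate x
    a=np.radians(plate_yaw);y=np.array([np.cos(a),np.sin(a),0]);z=np.array([0,0,-1.]);return np.c_[np.cross(y,z),y,z]
def go(g,yaw,Rtgt=None):
    s=robot.state();R0=R.from_quat(s['orientation']).as_matrix();R1=Rt(yaw) if Rtgt is None else Rtgt
    tcp=np.array(g,float)+19*R1[:,2]
    print('shift m',np.round(R0.T@(tcp-s['tcp_pos'])/1000,4),'turn',np.round(R.from_matrix(R0.T@R1).as_rotvec(degrees=True),2))
E
python3 -c "
from h import *
go([504,107.5,290],-14.5)"
```

```text
shift m [-0.4523 -0.3278 -0.0398] turn [-3.00e-02  4.00e-02  8.79e+01]
```

```bash
python3 -m crank '-0.452 -0.328 -0.04 0 0 88 1; -0.452 -0.328 -0.04 0 0 88 1; -0.452 -0.328 -0.04 0 0 88 1; -0.452 -0.328 -0.04 0 0 88 1; -0.452 -0.328 -0.04 0 0 88 1; -0.452 -0.328 -0.04 0 0 88 1; -0.452 -0.328 -0.04 0 0 88 1; -0.452 -0.328 -0.04 0 0 88 1'; python3 -c "
from h import *
go([504,107.5,290],-14.5)"
```

```text
time_s: 1.15
tcp_pos: [468.4, 153.3, 267.2]
orientation: [0.782, 0.623, 0.0, -0.0]
contact_force: [-0.2, 0.8, -0.3]
width: 85.2
grip_force: 0.0
shift m [-0.0367  0.0449 -0.0038] turn [ 0.01 -0.01  1.62]
```

```bash
python3 -m crank '-0.037 0.045 -0.004 0 0 1.6 1; -0.037 0.045 -0.004 0 0 1.6 1; -0.037 0.045 -0.004 0 0 1.6 1'; python3 - <<'E'
from h import *
go([504,107.5,290],-14.5)
c=cam('wrist')
cv2.imwrite('pics/w1.png',cv2.resize(np.ascontiguousarray(c['color'][...,::-1]),(800,600)))
import pickle;pickle.dump(c,open('w1.pkl','wb'));print(robot.state()['tcp_pos'],c['o'],proj(c,[504,107.5,202]),proj(c,[504,107.5,202]+25*Rt(-14.5)[:,0]),proj(c,[504,107.5,202]-25*Rt(-14.5)[:,0]))
E
```

```text
time_s: 1.52
tcp_pos: [502.9, 109.5, 270.8]
orientation: [0.789, 0.615, -0.0, -0.0]
contact_force: [-0.8, 0.4, -0.6]
width: 85.2
grip_force: 0.0
shift m [-0.0017  0.0015 -0.0002] turn [-0.05 -0.    0.37]
[502.76941748 109.98953169 270.85353714] [518.86406758 175.12987281 413.53519156] [np.float64(259.56871512133336), np.float64(203.33175224941368)] [np.float64(259.8982498063092), np.float64(171.58261346446102)] [np.float64(259.25867021611276), np.float64(233.20314113262066)]
```

View pics/w1.png

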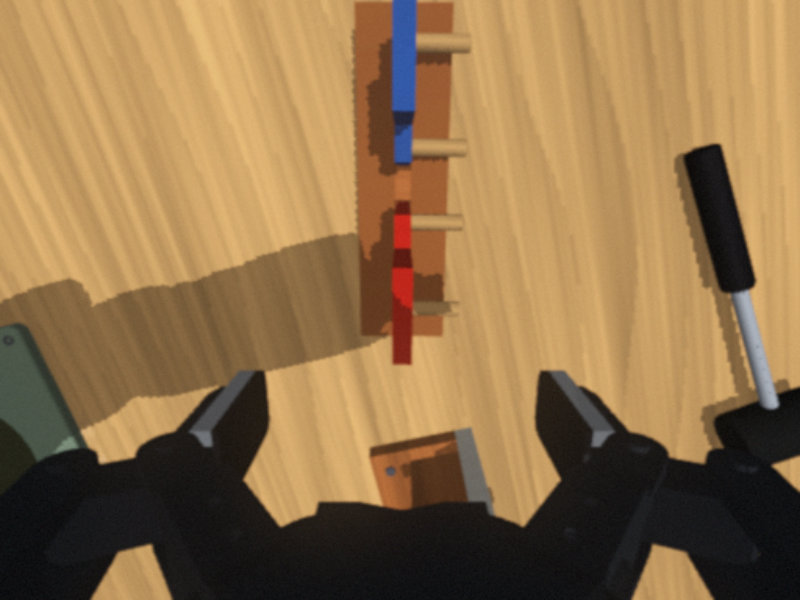

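Wrist view: the tab top spans (402,267–363), against a prediction of (405,268–364). It's centred between the pads (mid column about 401.5) and shows almost no lean. I'll descend and grip.

```bash
python3 -m crank '-0.002 0.0005 0.04 0 0 0.3 1; -0.002 0.0005 0.08 0 0 0.3 1; -0.002 0.0005 0.1 0 0 0.3 1; -0.002 0.0005 0.106 0 0 0.3 1; -0.002 0.0005 0.106 0 0 0.3 1; -0.002 0.0005 0.106 0 0 0.3 0.5; -0.002 0.0005 0.106 0 0 0.3 0; -0.002 0.0005 0.106 0 0 0.3 0' && python3 -m crank '0 0 0 0 0 0 0; 0 0 0 0 0 0 0; 0 0 0 0 0 0 0; 0 0 0 0 0 0 0'
```

```text
time_s: 2.58
tcp_pos: [503.4, 107.1, 165.3]
orientation: [0.79, 0.613, 0.0, 0.0]
contact_force: [0.3, 0.2, -1.1]
width: 32.3
grip_force: 0.0
time_s: 3.08
tcp_pos: [503.4, 107.0, 165.2]
orientation: [0.79, 0.613, 0.0, 0.0]
contact_force: [-1.2, 0.1, 5.4]
width: 9.5
grip_force: 59.4
```

```bash
python3 -m crank '0 0 -0.015 0 0 0 0; 0 0 -0.03 0 0 0 0; 0 0 -0.05 0 0 0 0; 0 0 -0.08 0 0 0 0; 0 0 -0.11 0 0 0 0; 0 0 -0.11 0 0 0 0'; python3 - <<'E'
from h import *
go([610,-167,290],-1.3)
E
```

```text
time_s: 3.82
tcp_pos: [503.8, 107.0, 276.4]
orientation: [0.79, 0.613, 0.001, 0.001]
contact_force: [0.2, 0.3, -1.8]
width: 9.3
grip_force: 58.5
shift m [-0.2389  0.1712  0.0055] turn [  0.14  -0.05 -13.14]
```

```bash
python3 -m crank '-0.02 0.04 0 0 0 0 0; -0.05 0.09 0 0 0 -4 0; -0.09 0.13 0 0 0 -8 0; -0.13 0.16 0 0 0 -13.1 0; -0.17 0.171 0 0 0 -13.1 0; -0.21 0.171 0 0 0 -13.1 0; -0.239 0.171 0.005 0 0 -13.1 0; -0.239 0.171 0.005 0 0 -13.1 0' && python3 -m crank '0 0 0 0 0 0 0; 0 0 0 0 0 0 0'; python3 - <<'E'
from h import *
import pickle
go([610,-167,290],-1.3)
C={n:cam(n) for n in('scene','wrist','top')};pickle.dump(C,open('c2.pkl','wb'))
S=C['scene']['color'][150:300,150:350,::-1]
W=C['wrist']['color'][...,::-1]; T=C['top']['color'][75:195,220:380,::-1]
cv2.imwrite('pics/p2.png',np.vstack([cv2.resize(S,(600,450)) ,np.hstack([cv2.resize(W,(200,150)),cv2.resize(T,(200,150)),np.zeros((150,200,3),np.uint8)])]))
for g in([610,-167,290],):print(proj(C['scene'],g))
E
```

```text
time_s: 4.82
tcp_pos: [608.2, -169.4, 268.8]
orientation: [0.717, 0.698, -0.001, -0.001]
contact_force: [-0.1, 0.4, -1.2]
width: 9.2
grip_force: 59.0
time_s: 5.08
tcp_pos: [609.5, -166.1, 269.8]
orientation: [0.715, 0.699, 0.0, -0.0]
contact_force: [0.4, -0.3, -1.0]
width: 9.1
grip_force: 59.0
shift m [-0.0009  0.0005 -0.0012] turn [-0.01 -0.02  0.02]
[np.float64(165.2208900538451), np.float64(197.791280537384)]
```

View pics/p2.png

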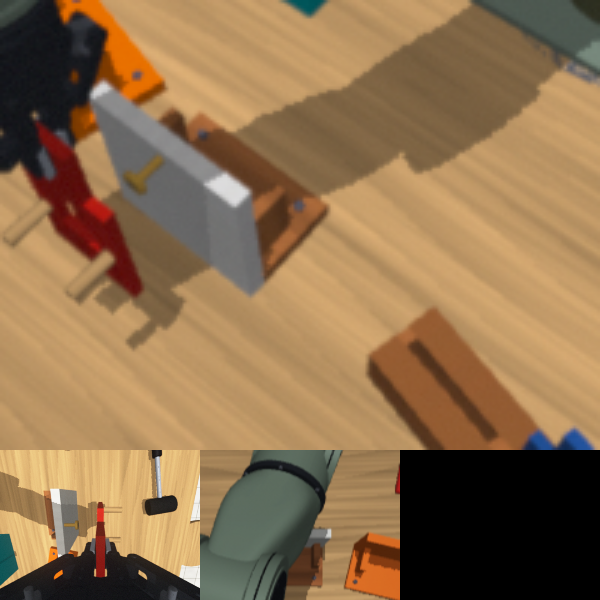

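```bash
python3 - <<'E'
from h import *
import pickle
C=pickle.load(open('c2.pkl','rb'));s=robot.state()
Rr=R.from_quat(s['orientation']).as_matrix();g=s['tcp_pos']-19*Rr[:,2]
P=np.c_[Rr[:,1],-Rr[:,0],-Rr[:,2]] # plate axes x,y,z
print(P.round(3))
pts=dict(f1=[5,45,-172],f2=[5,-45,-172],p1=[45,33.5,-110],p2=[45,-33.5,-110],hole_b=[5,0,-124])
c=C['scene'];u0,v0,k=145,180,8
im=cv2.resize(np.ascontiguousarray(c['color'][v0:v0+75,u0:u0+75,::-1]),(600,600),interpolation=cv2.INTER_CUBIC)
for n,p in pts.items():
    q=proj(c,g+P@np.array(p,float));cv2.circle(im,(int((q[0]-u0+.5)*k),int((q[1]-v0+.5)*k)),4,(255,0,255),1)
for p in([540,-167,160],[559,-167,160]):
    q=proj(c,p);cv2.circle(im,(int((q[0]-u0+.5)*k),int((q[1]-v0+.5)*k)),4,(255,255,0),1)
cv2.imwrite('pics/p3.png',im)
E
```

```text
[[ 1.    -0.023  0.   ]
 [-0.023 -1.    -0.   ]
 [-0.    -0.     1.   ]]
```

View pics/p3.png

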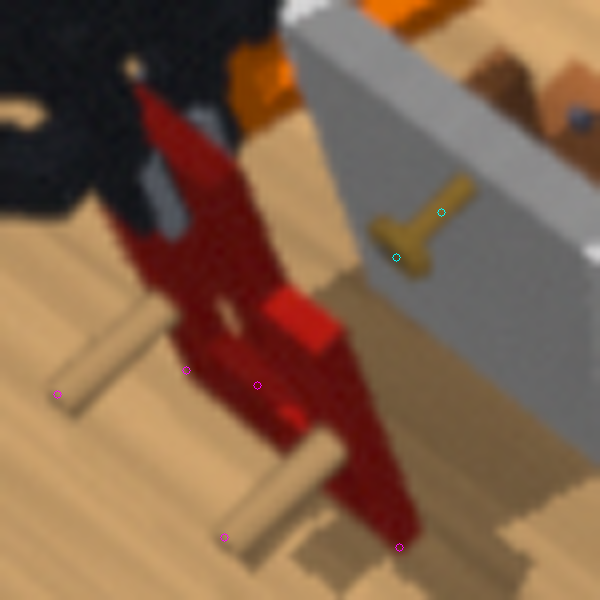

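The scene overlay shows the peg tips at (65,405) and (235,552), against predictions of (57,394) and (224,537). The foot corners are within about 10 px (8x zoom), so the plate is upright to within 2–3 mm. I'll bring it in front of the head and check the alignment locally.

```bash
python3 -m crank '-0.001 -0.015 0.012 0 0 0 0; -0.001 -0.034 0.025 0 0 0 0; -0.001 -0.034 0.025 0 0 0 0; -0.001 -0.034 0.025 0 0 0 0'; python3 - <<'E'
from h import *
import pickle
go([576,-167,264],-1.3)
C={n:cam(n) for n in('scene','wrist')};pickle.dump(C,open('c3.pkl','wb'))
s=robot.state();Rr=R.from_quat(s['orientation']).as_matrix();g=s['tcp_pos']-19*Rr[:,2]
P=np.c_[Rr[:,1],Rr[:,0],-Rr[:,2]];print(g)
pts=dict(f1=[5,45,-172],f2=[5,-45,-172],p1=[45,33.5,-110],p2=[45,-33.5,-110],hole_b=[5,0,-124],s=[5,5,-60+0])
c=C['scene'];u0,v0,k=145,172,8
im=cv2.resize(np.ascontiguousarray(c['color'][v0:v0+75,u0:u0+75,::-1]),(600,600),interpolation=cv2.INTER_CUBIC)
def dot(p,col):
    q=proj(c,p);cv2.circle(im,(int((q[0]-u0+.5)*k),int((q[1]-v0+.5)*k)),4,col,1)
for p in pts.values(): dot(g+P@np.array(p,float),(255,0,255))
dot([559,-167,160],(255,255,0))
w=C['wrist']['color'][...,::-1]
w2=cv2.resize(np.ascontiguousarray(w[100:340,130:330][:, :]),(200,240));cv2.imwrite('pics/p4.png',np.hstack([im,np.vstack([w2,np.zeros((360,200,3),np.uint8)])]))
E
```

```text
time_s: 5.72
tcp_pos: [575.9, -167.2, 245.4]
orientation: [0.715, 0.699, 0.0, 0.0]
contact_force: [-0.2, -0.2, 0.2]
width: 9.1
grip_force: 59.0
shift m [0.0002 0.0001 0.0004] turn [ 0.04  0.01 -0.03]
[ 575.80687215 -167.20875593  264.27255299]
```

View pics/p4.png

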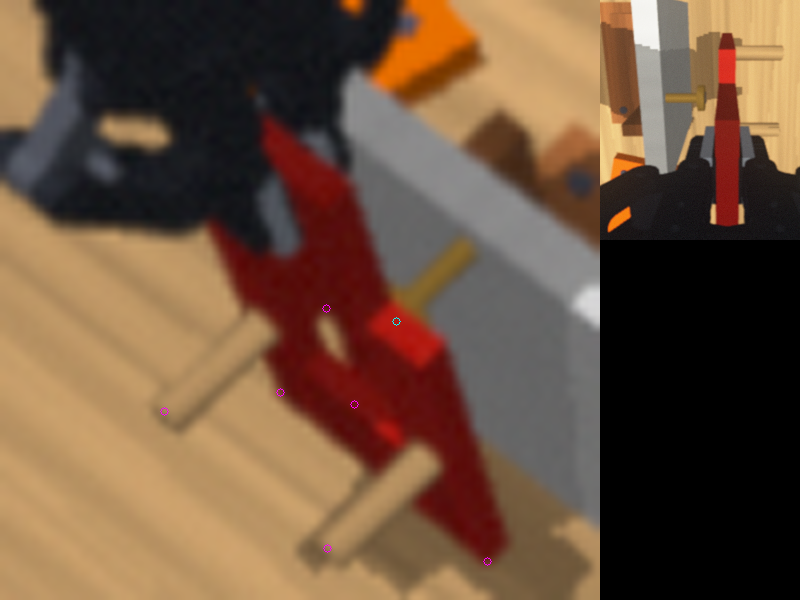

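The plate is just in front of the head and the foot corners match to about 1 px. I'll check lateral position with numbers from the wrist view, which has the screw at crop (690,97).

```bash
python3 - <<'E'
from h import *
import pickle
np.set_printoptions(precision=1,suppress=True)
c=pickle.load(open('c3.pkl','rb'))['wrist'];h=cv2.cvtColor(c['color'],cv2.COLOR_RGB2HSV)
sub=(slice(175,220),slice(190,240))
hh=h[sub];m=((hh[...,0]>12)&(hh[...,0]<30)&(hh[...,1]>130)&(hh[...,2]<200)).astype(np.uint8)
k,l,st,ce=cv2.connectedComponentsWithStats(m)
for i in range(1,k):
    if st[i,4]>15:print('brass',st[i,:4]+[190,175,0,0],st[i,4],ce[i]+[190,175],onz(c,*(ce[i]+[190,175]),160))
print('pred shaft root,mid,headfront',proj(c,[527,-167,160]),proj(c,[540,-167,160]),proj(c,[559,-167,160]))
r=((h[...,0]<8)|(h[...,0]>172))&(h[...,1]>170);r[:,:235]=0;r[:,280:]=0
col=h[:,257,2]*r[:,257];print('red col257 V, rows 130-330 changes',[(i,int(col[i]),int(col[i+1])) for i in range(125,335) if abs(int(col[i+1])-int(col[i]))>25])
s=robot.state();Rr=R.from_quat(s['orientation']).as_matrix();g=s['tcp_pos']-19*Rr[:,2];y=-Rr[:,0]
y=Rr[:,0];z=np.array([0,0,1.])
for n,a,b in(('tab',25,18),('tab',-25,18),('foot',45,-172),('foot',-45,-172)):print(n,a,proj(c,g+y*a+z*b))
E
```

```text
brass [196 180  44  32] 529 [221.3 196.8] [ 545.8 -167.8  160. ]
pred shaft root,mid,headfront [np.float64(198.58134248657612), np.float64(196.35269748153578)] [np.float64(214.27845079662953), np.float64(196.011369660573)] [np.float64(237.2356517819231), np.float64(195.5121738066018)]
red col257 V, rows 130-330 changes [(133, 0, 107), (148, 122, 171), (149, 171, 215), (182, 205, 162), (183, 162, 115), (325, 117, 0)]
tab 25 [np.float64(258.7345594406527), np.float64(222.83221415979497)]
tab -25 [np.float64(258.4388426564145), np.float64(328.48954240196315)]
foot 45 [np.float64(257.3982859911265), np.float64(133.54696519874554)]
foot -45 [np.float64(257.28724177381036), np.float64(217.08759618052792)]
```

```bash
python3 -m crank '-0.0013 0 0.001 0 0 0 0; -0.0013 -0.006 0.001 0 0 0 0; -0.0013 -0.012 0.001 0 0 0 0; -0.0013 -0.018 0.001 0 0 0 0; -0.0013 -0.024 0.001 0 0 0 0; -0.0013 -0.03 0.001 0 0 0 0; -0.0013 -0.035 0.001 0 0 0 0; -0.0013 -0.035 0.001 0 0 0 0'; python3 - <<'E'
from h import *
c=cam('scene');go([540,-168.3,263],-1.3)
u0,v0=155,165
a=cv2.resize(np.ascontiguousarray(c['color'][v0:v0+75,u0:u0+75,::-1]),(600,600),interpolation=cv2.INTER_CUBIC)
cv2.imwrite('pics/p5.png',a)
E
```

```text
time_s: 6.82
tcp_pos: [540.0, -167.8, 244.2]
orientation: [0.715, 0.699, -0.0, 0.0]
contact_force: [0.1, -0.0, -0.8]
width: 9.0
grip_force: 59.0
shift m [-0.0005 -0.0002  0.0001] turn [ 0.01  0.   -0.05]
```

View pics/p5.png

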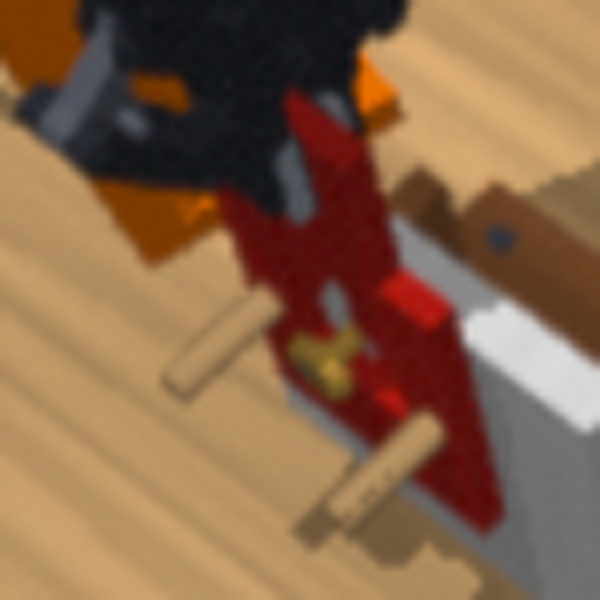

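The screw head, at (325,360), is through the keyhole with no contact force. I'll slide the plate down now.

```bash
python3 -m crank '0 0 0.005 0 0 0 0; 0 0 0.01 0 0 0 0; 0 0 0.015 0 0 0 0; 0 0 0.019 0 0 0 0; 0 0 0.023 0 0 0 0; 0 0 0.027 0 0 0 0; 0 0 0.03 0 0 0 0; 0 0 0.03 0 0 0 0'
```

```text
time_s: 7.88
tcp_pos: [540.2, -167.7, 213.9]
orientation: [0.715, 0.699, -0.0, -0.0]
contact_force: [-0.1, -0.1, 0.4]
width: 9.3
grip_force: 59.0
```

```bash
python3 -m crank '0 0 0.003 0 0 0 0; 0 0 0.005 0 0 0 0; 0 0 0.007 0 0 0 0; 0 0 0.007 0 0 0 0' && python3 -m crank '0 0 0.001 0 0 0 0; 0 0 0.001 0 0 0 0'
```

```text
time_s: 8.38
tcp_pos: [540.2, -167.8, 206.9]
orientation: [0.715, 0.699, -0.0, -0.0]
contact_force: [-0.2, -0.2, -0.8]
width: 9.3
grip_force: 59.0
time_s: 8.62
tcp_pos: [540.2, -167.8, 206.0]
orientation: [0.715, 0.699, -0.0, 0.0]
contact_force: [-1.3, 0.1, -1.7]
width: 9.2
grip_force: 59.0
```

```bash
python3 -m crank '0 0 0.001 0 0 0 0; 0 0 0.001 0 0 0 0' && python3 -m crank '0 0 0.001 0 0 0 0; 0 0 0.001 0 0 0 0'
```

```text
time_s: 8.88
tcp_pos: [540.3, -167.8, 205.1]
orientation: [0.715, 0.699, 0.0, 0.0]
contact_force: [0.1, -0.5, 0.3]
width: 9.4
grip_force: 59.6
time_s: 9.12
tcp_pos: [540.4, -167.9, 204.8]
orientation: [0.715, 0.699, 0.0, 0.0]
contact_force: [-2.9, 1.3, 13.3]
width: 9.3
grip_force: 61.4
```

Contact at z≈204.8 means the screw is at the top of the slot. I'll back off 0.7 mm to unload it and open gently.

```bash
python3 -m crank '0 0 -0.0007 0 0 0 0; 0 0 -0.0007 0 0 0 0; 0 0 -0.0007 0 0 0 0.15; 0 0 -0.0007 0 0 0 0.2; 0 0 -0.0007 0 0 0 0.25; 0 0 -0.0007 0 0 0 0.35; 0 0 -0.0007 0 0 0 0.5; 0 0 -0.0007 0 0 0 0.5'; python3 - <<'E'
from h import *
c=cam('scene');w=cam('wrist')
a=cv2.resize(np.ascontiguousarray(c['color'][165:240,155:230,::-1]),(500,500),interpolation=cv2.INTER_CUBIC)
b=cv2.resize(np.ascontiguousarray(w['color'][100:340,180:340,::-1]),(300,450))
cv2.imwrite('pics/p6.png',np.hstack([a,np.vstack([b,np.zeros((50,300,3),np.uint8)])]))
E
```

```text
time_s: 10.12
tcp_pos: [540.2, -167.8, 204.7]
orientation: [0.715, 0.699, -0.0, 0.0]
contact_force: [-0.7, -0.6, 0.4]
width: 42.9
grip_force: 0.0
```

View pics/p6.png

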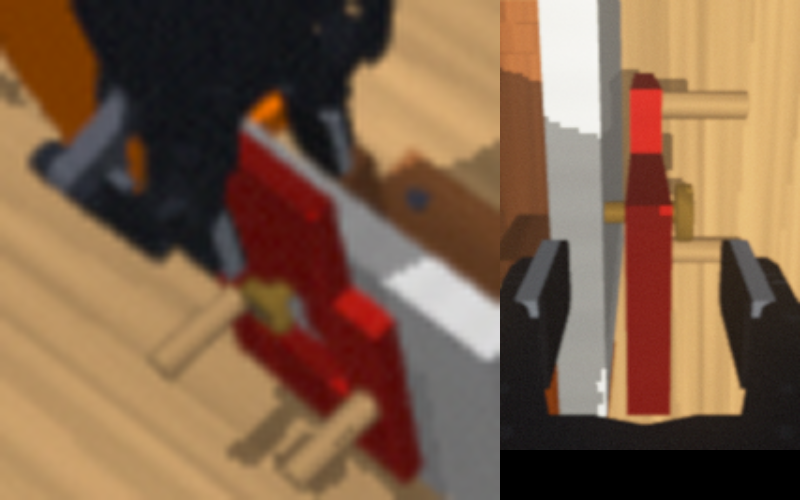

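The plate hangs free between the open pads, upright, with the screw at the top of the slot. I'll raise the gripper straight up.

```bash
python3 -m crank '0 0 -0.01 0 0 0 0.7; 0 0 -0.03 0 0 0 0.8; 0 0 -0.06 0 0 0 0.8; 0 0 -0.1 0 0 0 0.8; 0 0 -0.14 0 0 0 0.8; 0 0 -0.16 0 0 0 0.8; 0 0 -0.16 0 0 0 0.8; 0 0 -0.16 0 0 0 0.8'; python3 - <<'E'
from h import *
c=cam('scene');w=cam('wrist')
a=cv2.resize(np.ascontiguousarray(c['color'][150:325,150:375,::-1]),(450,350),interpolation=cv2.INTER_CUBIC)
b=cv2.resize(np.ascontiguousarray(w['color'][50:350,130:380,::-1]),(292,350))
cv2.imwrite('pics/p7.png',np.hstack([a,b]))
E
```

```text
time_s: 11.22
tcp_pos: [540.0, -167.7, 364.3]
orientation: [0.715, 0.699, -0.0, -0.0]
contact_force: [0.1, -0.1, -0.3]
width: 68.4
grip_force: 0.0
```

View pics/p7.png

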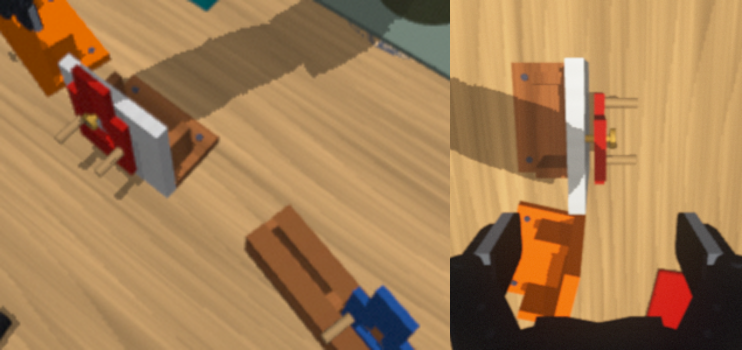

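The red plate hangs upright on the screw at (92,120), the blue plate is still in the rack at (382,318), and the gripper is clear.

```bash
python3 -c "
from station import robot
print(robot.hand_in())"
```

```text
the job is handed in; nothing more can be done
None
```

The red plate hangs upright on the brass screw with the gripper clear, the blue plate is still in the rack, and the job was handed in at about 11 s of the 42 s allowed (no verdict returned).

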